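# Lower the ratchet arm support

## Robot

A 7-joint arm with a two-finger parallel gripper is mounted at the origin on a cart in front of the work surface, level with it; the furniture and walls round the work are solid. World frame = base frame: x ahead of the robot, y to its left, z up, the work surface at z = 0. Lengths are in m, angles in rad, forces in N, time in s.
With the tool pointing down it reaches from about 0.425 to 0.95 m from the base axis. Payload 4.7 kg.
Tool frame: the origin (TCP) lies midway between the tips of the shut fingers; the grasp point (between the pads) lies 19 mm behind it; z points along the fingers, y is the direction in which the jaws open and shut (so a half turn about z gives the same grasp; the last joint's range is limited). The gripper opens to 85 mm and grips with 20 to 120 N. Pads are 22 mm wide; open, the fingers measure 114 mm over their backs; the gripper's body (76 mm by 85 mm) begins 54 mm behind the grasp point. The pads swing forward as they close: fully open they stand 13 mm farther back than shut.
Start: joints at [-0.029, 0.469, -0.049, 1.532, 0.024, 1.141, -0.082], TCP at [0.675, 0, 0.231] pointing down, gripper open.
Joint ranges: [-2.59, 2.59], [-0.33, 1.99], [-1.39, 1.29], [0.1, 2.45], [-1.04, 4.18], [0.21, 1.99], [-2.66, 2.66]. Speed limits (rad/s): [2.57, 2.57, 3.14, 3.14, 3.14, 3.14, 3.14].

## Interface

Orientations are given as [roll, pitch, yaw] about the fixed x, y, z axes, in that order (R = Rz(yaw) Ry(pitch) Rx(roll)).
In Python, from workcell import monitor, eyes, order gives the robot as it stands.
- The arm moves only by the tool move_arm, never from a script. Its argument "plan" is a list that holds one entry, the list of rows, each a list of 7 numbers: the shift along the tool's x, y, z normalised to -1 to 1, where 1 is 20 mm, then the turn, a rotation vector about the tool's x, y, z normalised to -1 to 1, where 1 is 0.08 rad, then the closure, from 0 (fully open) to 1 (shut). In form: [[[dx, dy, dz, ax, ay, az, grip], ...]]. A call has 1 to 8 rows; each row shifts and turns the commanded pose from where the row before left it, along the tool's axes as they then stand; what a row does not reach is not made up. A row lasts 1/12 s, in which the tool goes at most 41.7 mm and 7.16 degrees, less where a joint would pass 70% of its speed; a pose out of reach is approached as far as the arm can. A call with a number of a shift or a turn outside -1 to 1 is refused whole. A call with a gripper value outside its range is refused whole. The fingers move at their own pace and stop on an object; "squeeze" is the grip in N (left out, the last holds). Time passes only in rows, so rows that do not move let the fingers close. It gives the time, the measured TCP pose, the force and the opening at its end, in the units of the state.
- monitor.get_state(): the state, without advancing time (a new reading comes with each control period).
- eyes.camera(name): name is "scene" or "top" or "wrist"; returns the picture (384x512x3 uint8, red, green, blue); there is no depth.
- eyes.camera_model(name): a dict with "intrinsics" (3x3 intrinsics, pixels), "T" (4x4, takes a point from camera to world coordinates); the wrist camera has in their place "hand_eye" (4x4, takes a point from camera to tool coordinates, whose origin is the TCP and whose axes are the flange's). Camera axes: x right, y up, looking along -z (the intrinsics and any distortion apply to the point x, -y, -z); pixel columns grow to the right and rows downward; lengths in m; the calibration is good to about 2 mm. A picture is of the moment at which its call begins: read the wrist's pose just before it. camera_model takes no time and is no camera call.
- order.close_job(): hands the job in, once; it reports no verdict.
The state is a dict: "time": time; "joint_pos": joint angles; "qd": joint speeds; "joint_torque": joint torques, N m; "eef_pos": TCP position; "ee_rot": TCP orientation; "wrist_force": force on the tool from outside, world axes, zero at the start; "moment": the same for the moment, N m; "opening": opening from 0.0 (shut) to 1.0 (fully open).
Only numpy, scipy, OpenCV 4.12 (cv2) and the standard library are available. Lean on these libraries where they do the work, as an engineer would, in place of code of your own. Each camera call takes 0.05 s, during which the arm holds its last target. There are 200 camera calls.

## Task

The padded arm support for injections still stands raised on its ratchet; lower it flat for the next patient. Press down the thumb plate of the pawl that is nearer the pad until the pawl snaps out of the teeth and stays out, then push the free end of the padded arm down, without slamming it, until it lies flat on its stop, and finally press the pawl's other thumb plate so that the pawl snaps back into the teeth. Nothing is to be grasped: press and push with the fingertips, do not raise the arm or force it against the engaged pawl, and leave the brown bottle, the ampoule and the gauze pack beside it where they are.

Things in the scene. Friction and masses are not known exactly. Their poses are not given: they have to be found in the camera images.
- support: Fixed frame of the arm support: white steel base plate 390 x 124 mm, top 11 mm above the worktop, two upright hinge cheeks near one end, a rest post with rubber buffer near the other. Origin on the worktop under the plate; x runs along it from the hinge end to the free end of the padded arm, z up. Ratchet and pawl are outside the cheek on the -y side, which faces the robot.
- rest_hinge (a point): Fixed point on the arm's hinge axis, mid-width, 60 mm above the worktop (support frame x = -100, y = 0 mm; the axis runs along the support's y). A toothed steel quadrant on this shaft has saw teeth every 0.20 rad that let the arm rise but block it from going down while the pawl is in. Friction keeps the arm where it is left.
- rest (a joint): Angle of the padded arm above flat, rad: 0 = flat on its stop, starts between about 0.4 and 0.85, upper stop 0.92. Arm: white steel pan with a dark grey vinyl pad, 45 to 300 mm from the hinge axis, 112 mm wide, about 0.5 kg. With the pawl out it takes 2 to 6 N, square to the pad near its free end, to move it down.
- rest_end (a point): Point to push: on the flat top of the pad, mid-width, 270 mm from the hinge axis along the arm (30 mm from its free end) and 32 mm above the arm's centre line through the hinge. The flat strip is 62 mm wide between two side rolls 8 mm higher. Moves with the arm; 92 mm above the worktop when flat.
- pawl (a joint): Angle of the steel rocker pawl, rad: near 0 = beak in the teeth (up to 0.15 while it rides on the slope of a tooth), 0.40 = free. An over-centre spring snaps it from 0.20 to the nearer end, where it stays. Pressing the inner thumb plate raises the value, the outer one lowers it; it takes 4 to 10 N; over the 16 mm stroke of a plate it snaps at about 8 mm.
- pawl_inner (a point): Centre of the top of the pawl's inner thumb plate (nearer the padded arm), ribbed steel, 26 mm along the support's x by 28 mm. Pawl pivot: support frame x = -162, z = 105 mm, along y; the plate is 40 mm from it on the +x side. Top 118 mm above the worktop and level when the pawl is in, 103 mm and tilted 23 degrees when free. Press down to free the pawl. Moves with it.
- pawl_outer (a point): Centre of the top of the pawl's outer thumb plate, at the hinge end of the support, the same plate on the other side of the pivot, 80 mm from the inner one. Top 118 mm above the worktop when the pawl is in, about 132 mm when it is free. Press down to set the pawl into the teeth. Moves with the pawl.
- iodine_bottle: Bystander: brown bottle with a yellow cap, 48 mm diameter, 105 mm tall, standing behind the support; origin at the centre of its underside.
- ampoule: Bystander: glass ampoule standing upright, 20 mm diameter, 80 mm tall, behind the hinge end of the support; origin at the centre of its underside.
- gauze_pack: Bystander: flat paper gauze pack, 52 x 75 x 9 mm, lying on the robot's side of the support; origin at the centre of its underside.

How it is judged:
By the outcome, as a careful person would: the job done as asked, in the order asked, and still so for the second after the job is handed in, with the robot touching nothing.
It also fails if it takes over 61 s, if anything falls off the work surface, if the arm or the gripper's body presses on something with over 40 N, if the wrist force passes 120 N, or if a joint passes its speed limit or range.

## Working session

There is one attempt and no reset: what is moved stays moved. The work goes in short steps, Python scripts to look and compute and a tool call to move; the robot and the scene stay as the last step left them, time stands still between calls to the robot, and variables do not carry over. Pictures are saved under pics/ and viewed, about 8 in all and at most 12, crops included, and the job is handed in when it is done.

Besides the shell and the picture viewer there is one more tool, called as name([rows], argument=value, ...), one row to a line, values as JSON. move_arm: Moves the arm, as the interface text tells. Its arguments: {"type":"object","properties":{"plan":{"type":"array"},"squeeze":{"type":"number"}},"required":["plan"]}

```bash
mkdir -p pics; python3 - <<'E'
from workcell import monitor, eyes
import cv2,numpy as np
np.set_printoptions(precision=4,suppress=True)
s=monitor.get_state()
print({k:np.round(v,3) for k,v in s.items()})
for n in("scene","top"):
    cv2.imwrite(f"pics/{n}0.png",eyes.camera(n)[:,:,::-1])
    print(n,eyes.camera_model(n))
print(eyes.camera_model("wrist"))
E
```

```text
{'time': np.float64(0.0), 'joint_pos': array([-0.029,  0.469, -0.049,  1.534,  0.024,  1.141, -0.082]), 'qd': array([-0.   ,  0.001, -0.001, -0.001, -0.   , -0.001,  0.001]), 'joint_torque': array([  0.001, -51.032,  -0.046, -23.772,   0.011,   0.007,   0.   ]), 'eef_pos': array([ 0.674, -0.   ,  0.23 ]), 'ee_rot': array([-3.14 ,  0.   ,  1.571]), 'wrist_force': array([ 0.089,  1.253, -0.581]), 'moment': array([ 0.016, -0.027, -0.021]), 'opening': np.float64(1.0)}
scene {'intrinsics': array([[427.7151,   0.    , 256.7929],
       [  0.    , 427.7151, 197.8743],
       [  0.    ,   0.    ,   1.    ]]), 'T': array([[-0.8815,  0.27  , -0.3873,  0.2188],
       [-0.4716, -0.4659,  0.7487,  0.7099],
       [ 0.0217,  0.8427,  0.538 ,  0.584 ],
       [ 0.    ,  0.    ,  0.    ,  1.    ]])}
top {'intrinsics': array([[372.9796,   0.    , 251.0526],
       [  0.    , 372.9796, 194.7564],
       [  0.    ,   0.    ,   1.    ]]), 'T': array([[ 0.0215,  0.9831, -0.182 ,  0.3845],
       [-0.9996,  0.0177, -0.0223,  0.0461],
       [-0.0187,  0.1824,  0.9831,  0.9961],
       [ 0.    ,  0.    ,  0.    ,  1.    ]])}
{'intrinsics': array([[270.223 ,   0.    , 258.0664],
       [  0.    , 270.223 , 195.0391],
       [  0.    ,   0.    ,   1.    ]]), 'hand_eye': array([[-0.0003,  0.9597,  0.2809,  0.073 ],
       [ 1.    ,  0.0004, -0.0002,  0.0011],
       [-0.0003,  0.2809, -0.9597, -0.1425],
       [ 0.    ,  0.    ,  0.    ,  1.    ]])}
```

View pics/scene0.png

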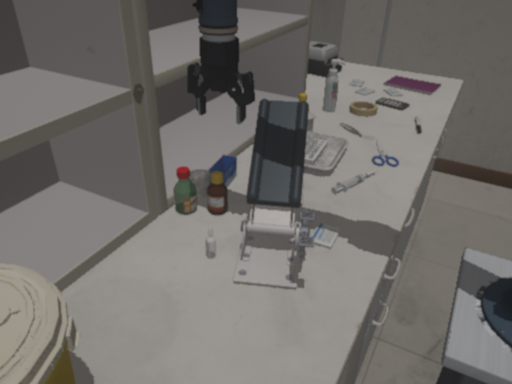

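View pics/top0.png

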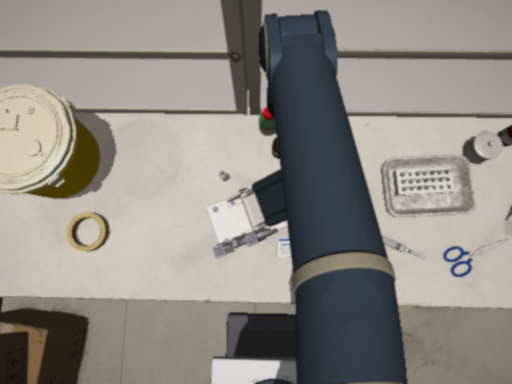

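The scene picture shows the raised pad at (280,150), the hinge end and base plate at (268,270), the pawl at about (303,240), the bottle at (217,195) and the ampoule at (211,245). In the top picture the plate's hinge end is at (215,215), the pawl at (215-275,230-250), and the robot covers the rest.

```bash
python3 - <<'E'
import cv2,numpy as np
a=cv2.imread("pics/top0.png")[165:265,195:295]
b=cv2.imread("pics/scene0.png")[195:295,225:345]
a=cv2.resize(a,(500,500),interpolation=cv2.INTER_CUBIC)
b=cv2.resize(b,(600,500),interpolation=cv2.INTER_CUBIC)
cv2.imwrite("pics/c0.png",np.vstack([cv2.resize(np.hstack([a,b]),(800,364))]))
cv2.imwrite("pics/ct.png",a);cv2.imwrite("pics/cs.png",b)
E
```

```text
(no output)
```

View pics/ct.png

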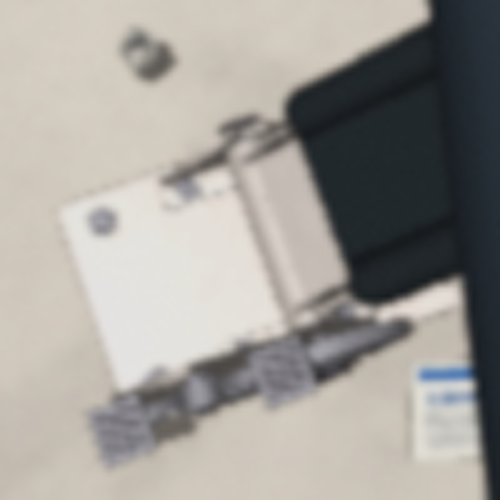

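View pics/cs.png

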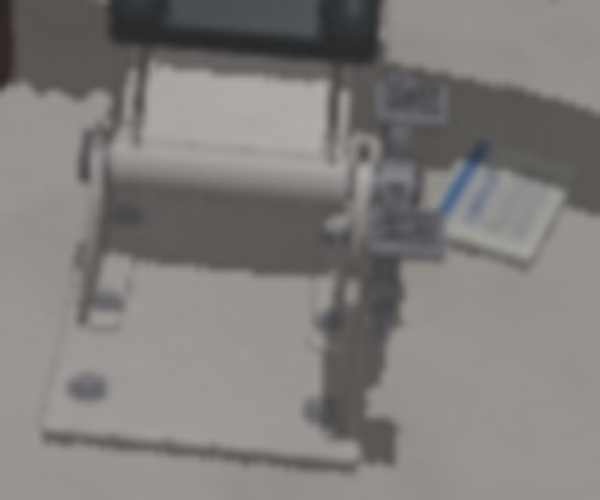

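The top crop has the outer plate at px (219.2,251.4), the inner plate at (251.8,239.6), and the base-plate corners at (207.4,207) and (219,242.6). The scene crop has the inner plate at (307.8,215.4) and the outer at (306.4,242). I'll fit the support pose to both views.

```bash
cat > h.py <<'E'
import numpy as np, cv2
from workcell import monitor, eyes
from scipy.spatial.transform import Rotation as R
np.set_printoptions(precision=4,suppress=True)
def proj(n,P,T=None):
    m=eyes.camera_model(n); T=m["T"] if T is None else T
    p=(np.asarray(P,float)-T[:3,3])@T[:3,:3]; p=p*[1,-1,-1]
    q=p@m["intrinsics"].T; return q[:,:2]/q[:,2:]
def wristT(s):
    T=np.eye(4);T[:3,:3]=R.from_euler('xyz',s["ee_rot"]).as_matrix();T[:3,3]=s["eef_pos"]
    return T@eyes.camera_model("wrist")["hand_eye"]
def back(n,uv,z):
    m=eyes.camera_model(n);T=m["T"];d=np.linalg.inv(m["intrinsics"])@[*uv,1];d=T[:3,:3]@(d*[1,-1,-1])
    return T[:3,3]+d*(z-T[2,3])/d[2]
def W(pose,P):
    x,y,a=pose;c,s=np.cos(a),np.sin(a);P=np.asarray(P,float)
    return np.c_[x+c*P[:,0]-s*P[:,1],y+s*P[:,0]+c*P[:,1],P[:,2]]
E
python3 - <<'E'
from h import *
from scipy.optimize import least_squares
t=[("top",(219.2,251.4),.118),("top",(251.8,239.6),.118),("top",(207.4,207),.011),("top",(219,242.6),.011),
("scene",(307.8,215.4),.118),("scene",(306.4,242),.118),("scene",(234,281),.011),("scene",(296,287.4),.011)]
for i in t: print(i,back(*i))
yp=-0.085
def P(v): return [[-.202,v,.118],[-.122,v,.118],[-.195,.062,.011],[-.195,-.062,.011]]
def P2(v): p=P(v); return [p[1],p[0],p[2],p[3]]
f=lambda q: np.r_[(proj("top",W(q[:3],P(q[3])))-[i[1] for i in t[:4]]).ravel(),(proj("scene",W(q[:3],P2(q[3])))-[i[1] for i in t[4:]]).ravel()]
r=least_squares(f,[.6,0,-1.3,-.085]);print(r.x,f(r.x).reshape(-1,2))
q=r.x
print("outer,inner",W(q[:3],P(q[3])[:2]))
for a in(.4,.6,.8): 
  e=[-.1+.27*np.cos(a)-.032*np.sin(a),0,.06+.27*np.sin(a)+.032*np.cos(a)]
  f_=[-.1+.3*np.cos(a)-.02*np.sin(a),0,.06+.3*np.sin(a)+.02*np.cos(a)]
  w=W(q[:3],[e,f_]);print(a,w,proj("scene",w))
E
```

```text
('top', (219.2, 251.4), 0.118) [0.4113 0.1374 0.118 ]
('top', (251.8, 239.6), 0.118) [0.4403 0.062  0.118 ]
('top', (207.4, 207), 0.011) [0.5314 0.1845 0.011 ]
('top', (219, 242.6), 0.011) [0.4375 0.1499 0.011 ]
('scene', (307.8, 215.4), 0.118) [0.4405 0.0673 0.118 ]
('scene', (306.4, 242), 0.118) [0.4114 0.1444 0.118 ]
('scene', (234, 281), 0.011) [0.5301 0.1939 0.011 ]
('scene', (296, 287.4), 0.011) [0.4199 0.1513 0.011 ]
[ 0.5579 -0.0134 -1.1632 -0.0747] [[-2.1899  0.8585]
 [-3.007  -0.3618]
 [-2.0202 -2.2997]
 [ 3.1722  5.3512]
 [-0.5437  0.3779]
 [ 1.5707 -0.1962]
 [-2.3709 -2.4904]
 [ 0.3559 -4.0476]]
outer,inner [[0.4093 0.1425 0.118 ]
 [0.441  0.069  0.118 ]]
0.4 [[ 0.6119 -0.1384  0.1946]
 [ 0.6247 -0.1681  0.1952]] [[276.1602 123.5699]
 [276.7863 118.0779]]
0.6 [[ 0.5995 -0.1095  0.2389]
 [ 0.612  -0.1385  0.2459]] [[276.4342 110.3777]
 [277.2037 102.3733]]
0.8 [[ 0.5838 -0.0732  0.276 ]
 [ 0.5955 -0.1003  0.2891]] [[276.4058 100.3269]
 [277.3157  89.6117]]
```

move_arm([
  [[0, 0, -1, 0, 0, 0, 1], [0, 0, -1, 0, 0, 0, 1], [0.3, -1, 0, 0, 0, 0, 1], [0.3, -1, 0, 0, 0, 0, 1], [0.3, -1, 0, 0, 0, 0, 1], [0.3, -1, 0, 0, 0, 0, 1], [0.3, -1, 0, 0, 0, 0, 1], [0.3, -1, 0, 0, 0, 0, 1]],
])

```text
time: 0.77
eef_pos: [0.5537, 0.0362, 0.2708]
ee_rot: [-3.141, 0.0, 1.571]
wrist_force: [-0.8, -0.1, 0.2]
opening: -0.003
```

move_arm([
  [[0.25, -1, 0, 0, 0, 0, 1], [0.25, -1, 0, 0, 0, 0, 1], [0.25, -1, 0, 0, 0, 0, 1], [0.25, -1, 0, 0, 0, 0, 1], [0.3, -1, 0, 0, 0, 0, 1], [0, -0.6, 0, 0, 0, -0.9, 1], [0, 0, 0, 0, 0, -0.9, 1], [0, 0, 0, 0, 0, -0.9, 1]],
])

```text
time: 1.43
eef_pos: [0.4419, 0.0621, 0.2712]
ee_rot: [-3.141, 0.0, 1.791]
wrist_force: [-0.0, -0.1, -0.8]
opening: 0.002
```

move_arm([
  [[0, 0, 0.5, 0, 0, -0.9, 1], [0, 0, 1, 0, 0, -0.9, 1], [0, 0, 1, 0, 0, 0, 1], [0, 0, 1, 0, 0, 0, 1], [0, 0, 0, 0, 0, 0, 1]],
])

```text
time: 1.85
eef_pos: [0.4401, 0.0614, 0.1978]
ee_rot: [-3.134, -0.001, 1.931]
wrist_force: [-0.9, 0.4, -0.7]
opening: 0.004
```

```bash
python3 - <<'E'
from h import *
s=monitor.get_state();print(s["eef_pos"],s["ee_rot"],s["time"],s["opening"],s["wrist_force"])
im=eyes.camera("wrist")[:,:,::-1]; t=eyes.camera("top")[:,:,::-1]
T=wristT(s)
print("tcp px",proj("wrist",[s["eef_pos"]],T))
print("inner,outer px",proj("wrist",[[.4405,.065,.118],[.4115,.14,.118]],T))
cv2.imwrite("pics/w1.png",np.hstack([im,cv2.resize(t[120:330,180:460],(512,384))])[:,:1024]);cv2.imwrite("pics/w1.png",im)
cv2.imwrite("pics/t1.png",t)
E
```

```text
[0.4401 0.0614 0.1978] [-3.1337 -0.0014  1.9309] 1.85 0.004216534956598728 [-0.8981  0.3544 -0.6956]
tcp px [[255.2001 245.8724]]
inner,outer px [[258.7853 199.8195]
 [257.9156 101.157 ]]
```

View pics/w1.png

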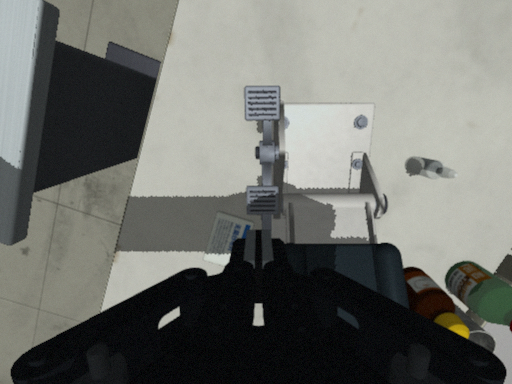

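The wrist view has the inner plate at (262,199), the outer at (262,102) and the fingertips at about (261,245). The alignment is good: the predictions were within 4 px, so I shift about 2 mm in tool y and descend.

move_arm([
  [[0, 0.12, 0.9, 0, 0, 0, 1], [0, 0, 0.9, 0, 0, 0, 1], [0, 0, 0.9, 0, 0, 0, 1], [0, 0, 0.7, 0, 0, 0, 1], [0, 0, 0.3, 0, 0, 0, 1], [0, 0, 0, 0, 0, 0, 1]],
])

```text
time: 2.45
eef_pos: [0.4453, 0.0629, 0.1273]
ee_rot: [-3.141, -0.0, 1.931]
wrist_force: [0.7, -0.2, -0.0]
opening: 0.002
```

move_arm([
  [[0, 0, 0.15, 0, 0, 0, 1], [0, 0, 0.15, 0, 0, 0, 1], [0, 0, 0, 0, 0, 0, 1]],
])

```text
time: 2.7
eef_pos: [0.4457, 0.063, 0.1218]
ee_rot: [3.14, 0.0, 1.931]
wrist_force: [0.7, 0.0, 0.4]
opening: 0.003
```

move_arm([
  [[0, 0, 0.1, 0, 0, 0, 1], [0, 0, 0.1, 0, 0, 0, 1], [0, 0, 0, 0, 0, 0, 1]],
])

```text
time: 2.95
eef_pos: [0.4458, 0.0629, 0.1177]
ee_rot: [3.14, 0.0, 1.931]
wrist_force: [-0.4, 0.0, 2.1]
opening: -0.003
```

move_arm([
  [[0, 0, 0.1, 0, 0, 0, 1], [0, 0, 0.1, 0, 0, 0, 1], [0, 0, 0, 0, 0, 0, 1]],
])

```text
time: 3.2
eef_pos: [0.4461, 0.062, 0.1137]
ee_rot: [3.14, 0.001, 1.93]
wrist_force: [1.2, -2.0, 2.7]
opening: 0.003
```

move_arm([
  [[0, 0, 0.1, 0, 0, 0, 1], [0, 0, 0.1, 0, 0, 0, 1], [0, 0, 0, 0, 0, 0, 1]],
])

```text
time: 3.45
eef_pos: [0.4445, 0.0633, 0.1086]
ee_rot: [-3.14, -0.001, 1.931]
wrist_force: [-0.1, -0.3, -0.7]
opening: 0.0
```

move_arm([
  [[0, 0, 0.1, 0, 0, 0, 1], [0, 0, 0, 0, 0, 0, 1]],
])

```text
time: 3.62
eef_pos: [0.4447, 0.0632, 0.1068]
ee_rot: [-3.141, -0.001, 1.931]
wrist_force: [0.3, -0.1, 0.6]
opening: -0.001
```

The force dropped to zero at 8-10 mm, so the pawl seems to have snapped. I'll raise and check.

move_arm([
  [[0, 0, -0.5, 0, 0, 0, 1], [0, 0, -1, 0, 0, 0, 1], [0, 0, -1, 0, 0, 0, 1], [0, 0, -1, 0, 0, 0, 1], [0, 0, -1, 0, 0, 0, 1], [0, 0, 0, 0, 0, 0, 1]],
])

```text
time: 4.12
eef_pos: [0.4478, 0.0636, 0.2017]
ee_rot: [3.133, 0.001, 1.931]
wrist_force: [0.9, -0.8, -0.2]
opening: 0.003
```

```bash
python3 - <<'E'
from h import *
s=monitor.get_state();print(s["eef_pos"],s["ee_rot"],s["time"])
w=eyes.camera("wrist")[:,:,::-1]; c=eyes.camera("scene")[:,:,::-1]; t=eyes.camera("top")[:,:,::-1]
cv2.imwrite("pics/s2.png",c)
a=cv2.resize(c[85:295,180:345],(472,600),interpolation=cv2.INTER_CUBIC)
b=cv2.resize(w[60:260,200:309],(327,600),interpolation=cv2.INTER_CUBIC)
cv2.imwrite("pics/m2.png",np.hstack([a,b])); cv2.imwrite("pics/t2.png",t)
E
```

```text
[0.4478 0.0636 0.2017] [3.1333 0.0013 1.9309] 4.1167
```

View pics/m2.png

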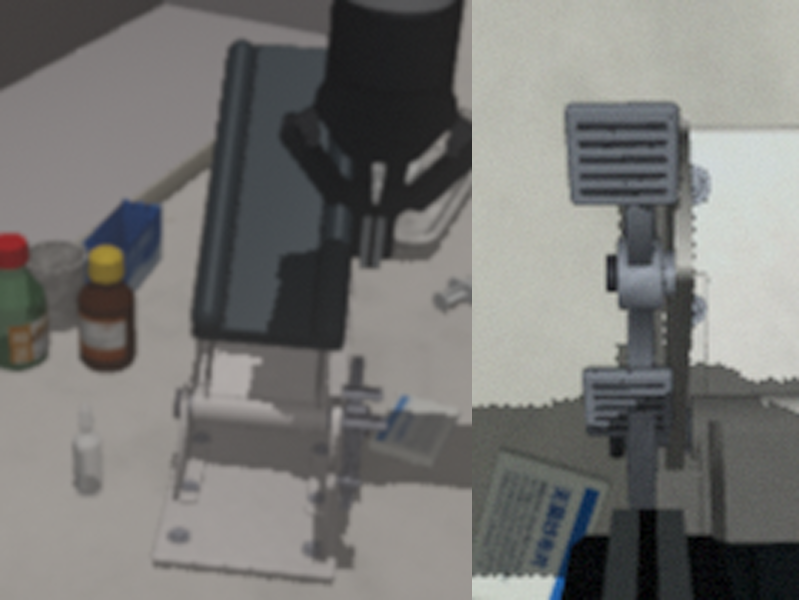

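The pawl is free: the outer plate is now the larger and higher one, the inner is lower and tilted. The pad's far-left corner is at about scene px (263.2,99.7) and its near corners at (249,202) and (300,206.5). I'll fit the pose and arm angle.

```bash
python3 - <<'E'
from h import *
from scipy.optimize import least_squares
s={"eef_pos":[.4401,.0614,.1978],"ee_rot":[-3.1337,-.0014,1.9309]}
Tw=wristT(s)
def arm(a,r,n,y): return [-.1+r*np.cos(a)-n*np.sin(a),y,.06+r*np.sin(a)+n*np.cos(a)]
def f(q):
    p,v,a=q[:3],q[3],q[4]
    I,O=[-.122,v,.118],[-.202,v,.118];B=[-.195,.062,.011]
    t=proj("top",W(p,[O,I,B]))-[(219.2,251.4),(251.8,239.6),(207.4,207)]
    c=proj("scene",W(p,[I,O,B,arm(a,.3,.038,.05),arm(a,.045,.03,.054),arm(a,.045,.03,-.054)]))-[(307.8,215.4),(306.4,242),(234,281),(263.2,99.7),(249,202),(300,206.5)]
    w=proj("wrist",W(p,[I,O,B]),Tw)-[(262,199),(262,102),(374,104)]
    return np.r_[t.ravel(),c.ravel(),w.ravel()]
r=least_squares(f,[.55,-.02,-1.21,-.08,.6],loss="soft_l1");q=r.x
print(q);print(f(q).reshape(-1,2))
for a in np.r_[q[4],np.arange(.6,-.01,-.1)]:
    print(a,W(q[:3],[arm(a,.27,.032,0)])[0])
print("outer free",W(q[:3],[[-.162-.04*np.cos(.4)+.0,q[3],.132]]), "in",W(q[:3],[[-.202,q[3],.118]]))
E
```

```text
[ 0.5503 -0.0212 -1.1906 -0.0673  0.5453]
[[-1.6677 -0.7059]
 [-2.1707 -1.0339]
 [ 0.6963 -1.5006]
 [-0.9366 -0.3625]
 [-0.1128 -1.1713]
 [ 0.5057 -4.4531]
 [-1.658   0.0397]
 [-1.9641 -0.6519]
 [ 0.1663 -0.9463]
 [-0.1396 -0.5171]
 [-1.8296 -1.9268]
 [-2.1564  5.3474]]
0.5453408454470868 [ 0.5927 -0.1273  0.2274]
0.6 [ 0.5892 -0.1185  0.2389]
0.5 [ 0.5954 -0.1342  0.2175]
0.4 [ 0.6009 -0.1477  0.1946]
0.30000000000000004 [ 0.6054 -0.1591  0.1704]
0.20000000000000007 [ 0.609  -0.1682  0.145 ]
0.10000000000000009 [ 0.6117 -0.1749  0.1188]
1.1102230246251565e-16 [ 0.6134 -0.1791  0.092 ]
outer free [[0.4141 0.1385 0.132 ]] in [[0.4129 0.1414 0.118 ]]
```

move_arm([
  [[0, 0, -1, 0, 0, 0, 1], [0, 0, -1, 0, 0, 0, 1], [0, 0, -1, 0, 0, 0, 1], [0, 0, -1, 0, 0, 0, 1], [-0.93, 0.28, -0.4, 0, 0, 0, 1], [-0.93, 0.28, 0, 0, 0, 0, 1], [-0.93, 0.28, 0, 0, 0, 0, 1], [-0.93, 0.28, 0, 0, 0, 0, 1]],
])

```text
time: 4.93
eef_pos: [0.4922, 0.0005, 0.2842]
ee_rot: [-3.139, -0.001, 1.931]
wrist_force: [-0.4, 0.0, -0.8]
opening: 0.001
```

move_arm([
  [[-0.93, 0.28, 0, 0, 0, 0, 1], [-0.93, 0.28, 0, 0, 0, 0, 1], [-0.93, 0.28, 0, 0, 0, 0, 1], [-0.93, 0.28, 0, 0, 0, 0, 1], [-0.93, 0.28, 0, 0, 0, 0, 1], [-0.93, 0.28, 0, 0, 0, 0, 1], [-0.93, 0.28, 0, 0, 0, 0, 1], [0, 0, 0, 0, 0, 0, 1]],
])

```text
time: 5.6
eef_pos: [0.5757, -0.1107, 0.2833]
ee_rot: [-3.139, 0.001, 1.926]
wrist_force: [-0.1, -0.0, -0.5]
opening: -0.002
```

```bash
python3 - <<'E'
from h import *
s=monitor.get_state();print(s["eef_pos"],s["ee_rot"],s["time"])
w=eyes.camera("wrist")[:,:,::-1]; c=eyes.camera("scene")[:,:,::-1]
T=wristT(s);print(proj("wrist",[s["eef_pos"],[.593,-.127,.227]],T))
a=cv2.resize(c[60:260,190:335],(326,450),interpolation=cv2.INTER_CUBIC)
cv2.imwrite("pics/m3.png",np.hstack([a,cv2.resize(w,(470,450))]))
E
```

```text
[ 0.5757 -0.1107  0.2833] [-3.1387  0.0008  1.926 ] 5.6
[[255.2017 245.8747]
 [269.373  237.5324]]
```

View pics/m3.png

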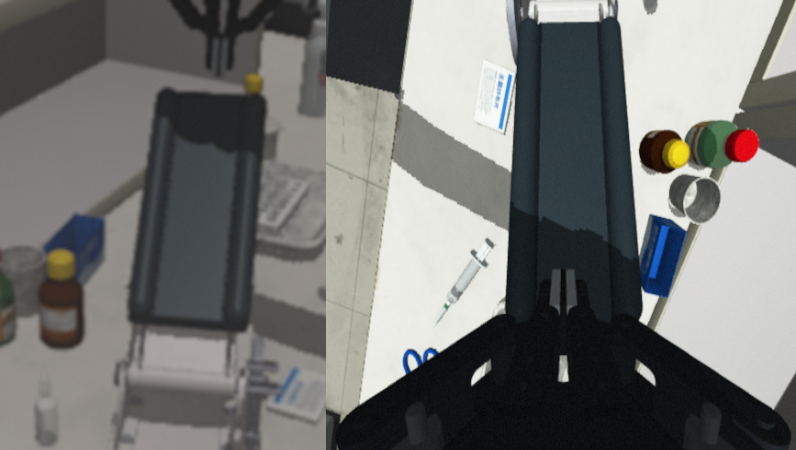

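The wrist view shows the fingertips about 8 mm left of the strip centre (tips at 564, strip centre about 574 in the composite), which agrees with the fit. I'll correct and descend to contact.

move_arm([
  [[-0.4, 0.25, 0, 0, 0, 0, 1], [-0.4, 0.25, 0.5, 0, 0, 0, 1], [0, 0, 0.6, 0, 0, 0, 1], [0, 0, 0.5, 0, 0, 0, 1], [0, 0, 0.4, 0, 0, 0, 1], [0, 0, 0.2, 0, 0, 0, 1], [0, 0, 0, 0, 0, 0, 1]],
])

```text
time: 6.28
eef_pos: [0.589, -0.1179, 0.2397]
ee_rot: [-3.139, -0.002, 1.931]
wrist_force: [-0.4, 0.3, -0.4]
opening: 0.001
```

move_arm([
  [[-0.05, 0, 0.15, 0, 0, 0, 1], [-0.05, 0, 0.15, 0, 0, 0, 1], [-0.05, 0, 0.15, 0, 0, 0, 1], [-0.05, 0, 0.15, 0, 0, 0, 1], [0, 0, 0, 0, 0, 0, 1]],
])

```text
time: 6.7
eef_pos: [0.592, -0.1226, 0.2296]
ee_rot: [3.14, 0.001, 1.93]
wrist_force: [0.7, -0.1, 1.4]
opening: 0.004
```

move_arm([
  [[-0.13, 0, 0.2, 0, 0, 0, 1], [-0.13, 0, 0.2, 0, 0, 0, 1], [-0.13, 0, 0.2, 0, 0, 0, 1], [-0.12, 0, 0.2, 0, 0, 0, 1], [-0.12, 0, 0.2, 0, 0, 0, 1], [-0.12, 0, 0.2, 0, 0, 0, 1]],
])

```text
time: 7.2
eef_pos: [0.5971, -0.1364, 0.2051]
ee_rot: [3.141, 0.0, 1.931]
wrist_force: [1.4, -1.1, 5.2]
opening: -0.002
```

move_arm([
  [[-0.11, 0, 0.2, 0, 0, 0, 1], [-0.11, 0, 0.2, 0, 0, 0, 1], [-0.11, 0, 0.2, 0, 0, 0, 1], [-0.1, 0, 0.2, 0, 0, 0, 1], [-0.1, 0, 0.2, 0, 0, 0, 1], [-0.1, 0, 0.2, 0, 0, 0, 1]],
])

```text
time: 7.7
eef_pos: [0.6013, -0.1481, 0.1809]
ee_rot: [3.141, 0.0, 1.931]
wrist_force: [2.1, -0.3, 5.1]
opening: -0.0
```

move_arm([
  [[-0.09, 0, 0.2, 0, 0, 0, 1], [-0.09, 0, 0.2, 0, 0, 0, 1], [-0.09, 0, 0.2, 0, 0, 0, 1], [-0.08, 0, 0.2, 0, 0, 0, 1], [-0.08, 0, 0.2, 0, 0, 0, 1], [-0.08, 0, 0.2, 0, 0, 0, 1]],
])

```text
time: 8.2
eef_pos: [0.6048, -0.1577, 0.1569]
ee_rot: [3.141, 0.0, 1.931]
wrist_force: [0.7, -1.6, 2.9]
opening: 0.0
```

move_arm([
  [[-0.07, 0, 0.2, 0, 0, 0, 1], [-0.07, 0, 0.2, 0, 0, 0, 1], [-0.06, 0, 0.2, 0, 0, 0, 1], [-0.06, 0, 0.2, 0, 0, 0, 1], [-0.06, 0, 0.2, 0, 0, 0, 1], [-0.05, 0, 0.2, 0, 0, 0, 1], [-0.05, 0, 0.2, 0, 0, 0, 1]],
])

```text
time: 8.78
eef_pos: [0.6076, -0.1656, 0.1289]
ee_rot: [-3.141, 0.0, 1.931]
wrist_force: [1.7, -2.1, 3.0]
opening: 0.002
```

move_arm([
  [[-0.05, 0, 0.2, 0, 0, 0, 1], [-0.05, 0, 0.2, 0, 0, 0, 1], [-0.05, 0, 0.2, 0, 0, 0, 1], [-0.04, 0, 0.15, 0, 0, 0, 1], [-0.04, 0, 0.15, 0, 0, 0, 1], [-0.04, 0, 0.15, 0, 0, 0, 1], [0, 0, 0, 0, 0, 0, 1]],
])

```text
time: 9.37
eef_pos: [0.609, -0.1699, 0.1073]
ee_rot: [-3.14, -0.001, 1.931]
wrist_force: [0.8, -0.0, 0.3]
opening: 0.0
```

move_arm([
  [[-0.03, 0, 0.1, 0, 0, 0, 1], [-0.03, 0, 0.1, 0, 0, 0, 1], [-0.02, 0, 0.1, 0, 0, 0, 1], [0, 0, 0, 0, 0, 0, 1]],
])

```text
time: 9.7
eef_pos: [0.6094, -0.171, 0.1015]
ee_rot: [-3.14, -0.002, 1.931]
wrist_force: [-0.1, 0.4, 0.8]
opening: 0.005
```

move_arm([
  [[-0.02, 0, 0.1, 0, 0, 0, 1], [-0.02, 0, 0.1, 0, 0, 0, 1], [0, 0, 0, 0, 0, 0, 1]],
])

```text
time: 9.95
eef_pos: [0.6102, -0.1723, 0.0978]
ee_rot: [-3.141, -0.001, 1.931]
wrist_force: [0.5, -1.1, 0.8]
opening: -0.001
```

move_arm([
  [[-0.02, 0, 0.1, 0, 0, 0, 1], [-0.02, 0, 0.1, 0, 0, 0, 1], [0, 0, 0, 0, 0, 0, 1]],
])

```text
time: 10.2
eef_pos: [0.6108, -0.1733, 0.0939]
ee_rot: [3.141, -0.0, 1.931]
wrist_force: [0.0, 1.2, 0.4]
opening: 0.0
```

move_arm([
  [[0, 0, 0.1, 0, 0, 0, 1], [0, 0, 0, 0, 0, 0, 1]],
])

```text
time: 10.37
eef_pos: [0.6109, -0.1738, 0.0922]
ee_rot: [3.141, 0.001, 1.931]
wrist_force: [-0.4, -0.2, 0.3]
opening: 0.002
```

move_arm([
  [[0, 0, 0.1, 0, 0, 0, 1], [0, 0, 0.05, 0, 0, 0, 1]],
])

```text
time: 10.53
eef_pos: [0.6111, -0.1738, 0.0918]
ee_rot: [3.141, 0.001, 1.93]
wrist_force: [-7.8, 1.5, 22.3]
opening: -0.002
```

move_arm([
  [[0, 0, 0.05, 0, 0, 0, 1], [0, 0, 0.05, 0, 0, 0, 1]],
])

```text
time: 10.7
eef_pos: [0.6111, -0.1738, 0.0916]
ee_rot: [3.141, 0.001, 1.93]
wrist_force: [-10.4, 3.4, 30.3]
opening: 0.003
```

The arm is hard on its stop at z 0.0916 with 30 N. Now I retract and travel to the outer plate.

move_arm([
  [[0, 0, -0.5, 0, 0, 0, 1], [0, 0, -1, 0, 0, 0, 1], [0, 0, -1, 0, 0, 0, 1], [0, 0, -1, 0, 0, 0, 1], [0, 0, -1, 0, 0, 0, 1], [0, 0, -1, 0, 0, 0, 1], [0.96, -0.19, 0, 0, 0, 0, 1], [0.96, -0.19, 0, 0, 0, 0, 1]],
])

```text
time: 11.37
eef_pos: [0.5908, -0.1418, 0.1986]
ee_rot: [3.139, 0.003, 1.928]
wrist_force: [-0.3, 1.2, 0.6]
opening: -0.001
```

move_arm([
  [[0.96, -0.19, 0, 0, 0, 0, 1], [0.96, -0.19, 0, 0, 0, 0, 1], [0.96, -0.19, 0, 0, 0, 0, 1], [0.96, -0.19, 0, 0, 0, 0, 1], [0.96, -0.19, 0, 0, 0, 0, 1], [0.96, -0.19, 0, 0, 0, 0, 1], [0.96, -0.19, 0, 0, 0, 0, 1], [0.96, -0.19, 0, 0, 0, 0, 1]],
])

```text
time: 12.03
eef_pos: [0.507, -0.0069, 0.1971]
ee_rot: [3.142, 0.001, 1.93]
wrist_force: [-0.1, -0.2, 0.7]
opening: 0.001
```

move_arm([
  [[0.96, -0.19, 0, 0, 0, 0, 1], [0.96, -0.19, 0, 0, 0, 0, 1], [0.96, -0.19, 0, 0, 0, 0, 1], [0.96, -0.19, 0, 0, 0, 0, 1], [0.9, -0.19, 0, 0, 0, 0, 1], [0, 0, 0, 0, 0, 0, 1]],
])

```text
time: 12.53
eef_pos: [0.4546, 0.0777, 0.1972]
ee_rot: [-3.141, -0.001, 1.936]
wrist_force: [-1.0, -0.5, -0.4]
opening: -0.0
```

```bash
python3 - <<'E'
from h import *
s=monitor.get_state();print(s["eef_pos"],s["ee_rot"],s["time"],s["wrist_force"])
w=eyes.camera("wrist")[:,:,::-1]; c=eyes.camera("scene")[:,:,::-1]
T=wristT(s);print(proj("wrist",[s["eef_pos"],[.4145,.139,.132]],T))
a=cv2.resize(c[80:300,180:345],(338,450),interpolation=cv2.INTER_CUBIC)
cv2.imwrite("pics/m4.png",np.hstack([a,w[:,100:].repeat(1,0) if 0 else cv2.resize(w[60:360,100:400],(450,450))]))
E
```

```text
[0.4546 0.0777 0.1972] [-3.1413 -0.001   1.9358] 12.5333 [-0.9553 -0.4806 -0.4439]
[[255.1987 245.8715]
 [234.715  117.4061]]
```

View pics/m4.png

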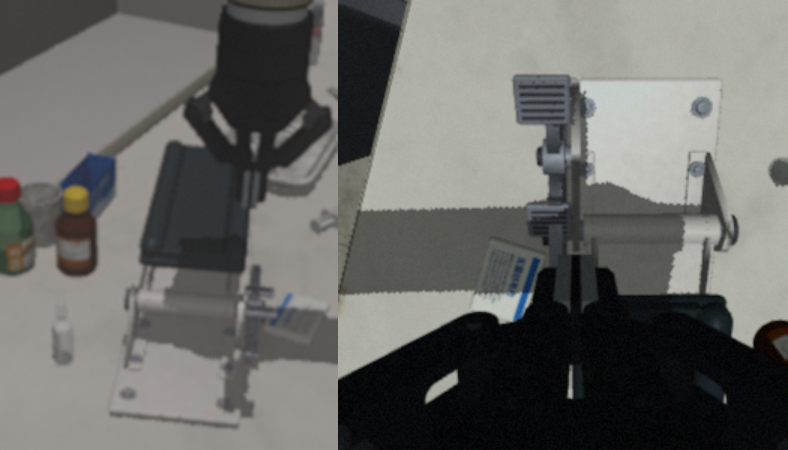

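The pad lies flat and the pawl is still free, with the outer plate at wrist px (237,126), as expected for its tilt. I go over it and descend.

move_arm([
  [[0.9, -0.2, 0, 0, 0, 0, 1], [0.9, -0.2, 0, 0, 0, 0, 1], [0.9, -0.2, 0, 0, 0, 0, 1], [0.9, -0.2, 0, 0, 0, 0, 1], [0, 0, 0.7, 0, 0, 0, 1], [0, 0, 0.7, 0, 0, 0, 1], [0, 0, 0.7, 0, 0, 0, 1], [0, 0, 0, 0, 0, 0, 1]],
])

```text
time: 13.3
eef_pos: [0.4152, 0.1349, 0.1532]
ee_rot: [-3.137, 0.001, 1.929]
wrist_force: [-0.4, -0.7, -1.4]
opening: -0.001
```

move_arm([
  [[0.2, 0, 0.2, 0, 0, 0, 1], [0, 0, 0.2, 0, 0, 0, 1], [0, 0, 0.2, 0, 0, 0, 1], [0, 0, 0.1, 0, 0, 0, 1], [0, 0, 0, 0, 0, 0, 1]],
])

```text
time: 13.72
eef_pos: [0.4146, 0.1403, 0.1411]
ee_rot: [-3.141, 0.0, 1.931]
wrist_force: [0.3, 0.6, 0.1]
opening: 0.002
```

move_arm([
  [[0, 0, 0.1, 0, 0, 0, 1], [0, 0, 0.1, 0, 0, 0, 1], [0, 0, 0.1, 0, 0, 0, 1], [0, 0, 0, 0, 0, 0, 1]],
])

```text
time: 14.05
eef_pos: [0.4146, 0.1415, 0.1356]
ee_rot: [3.141, -0.001, 1.931]
wrist_force: [-2.2, 1.6, 5.2]
opening: 0.003
```

move_arm([
  [[0, 0, 0.1, 0, 0, 0, 1], [0, 0, 0.1, 0, 0, 0, 1]],
])

```text
time: 14.22
eef_pos: [0.4148, 0.1417, 0.1319]
ee_rot: [3.14, -0.001, 1.932]
wrist_force: [-1.1, 3.4, 2.6]
opening: -0.002
```

move_arm([
  [[0, 0, 0.1, 0, 0, 0, 1], [0, 0, 0.1, 0, 0, 0, 1]],
])

```text
time: 14.38
eef_pos: [0.4147, 0.14, 0.1271]
ee_rot: [3.142, 0.001, 1.931]
wrist_force: [0.5, -0.2, 1.0]
opening: -0.0
```

move_arm([
  [[0, 0, 0.1, 0, 0, 0, 1], [0, 0, 0.1, 0, 0, 0, 1], [0, 0, 0, 0, 0, 0, 1]],
])

```text
time: 14.63
eef_pos: [0.4142, 0.1398, 0.1226]
ee_rot: [-3.14, 0.0, 1.93]
wrist_force: [0.2, -0.1, 0.5]
opening: -0.0
```

move_arm([
  [[0, 0, 0.1, 0, 0, 0, 1], [0, 0, 0, 0, 0, 0, 1]],
])

```text
time: 14.8
eef_pos: [0.4144, 0.1402, 0.1209]
ee_rot: [-3.141, 0.0, 1.931]
wrist_force: [-0.6, 0.6, -0.3]
opening: -0.0
```

move_arm([
  [[0, 0, -0.6, 0, 0, 0, 1], [0, 0, -1, 0, 0, 0, 1], [0, 0, -1, 0, 0, 0, 1], [0, 0, -1, 0, 0, 0, 1], [0, 0, -0.5, 0, 0, 0, 1], [-1, 0, 0, 0, 0, 0, 1], [-1, 0, 0, 0, 0, 0, 1], [0, 0, 0, 0, 0, 0, 1]],
])

```text
time: 15.47
eef_pos: [0.4297, 0.0995, 0.2032]
ee_rot: [3.141, 0.002, 1.926]
wrist_force: [0.0, -0.4, 0.5]
opening: -0.003
```

```bash
python3 - <<'E'
from h import *
s=monitor.get_state();print(s["eef_pos"],s["ee_rot"],s["time"],s["wrist_force"])
w=eyes.camera("wrist")[:,:,::-1]; c=eyes.camera("scene")[:,:,::-1]
a=cv2.resize(c[80:300,180:345],(338,450),interpolation=cv2.INTER_CUBIC)
cv2.imwrite("pics/m5.png",np.hstack([a,cv2.resize(w[60:360,150:450],(450,450))]))
q=[.5503,-.0212,-1.1906]
def arm(a,r,n,y): return [-.1+r*np.cos(a)-n*np.sin(a),y,.06+r*np.sin(a)+n*np.cos(a)]
for a in (0,.05,.1): print(a,(proj("scene",W(q,[arm(a,.3,.038,.05)]))-[180,80])*2.045)
E
```

```text
[0.4297 0.0995 0.2032] [3.1415 0.0018 1.9256] 15.4667 [ 0.03   -0.4418  0.4601]
0 [[168.5309 137.7689]]
0.05 [[168.6922 127.7757]]
0.1 [[168.7939 117.9455]]
```

View pics/m5.png

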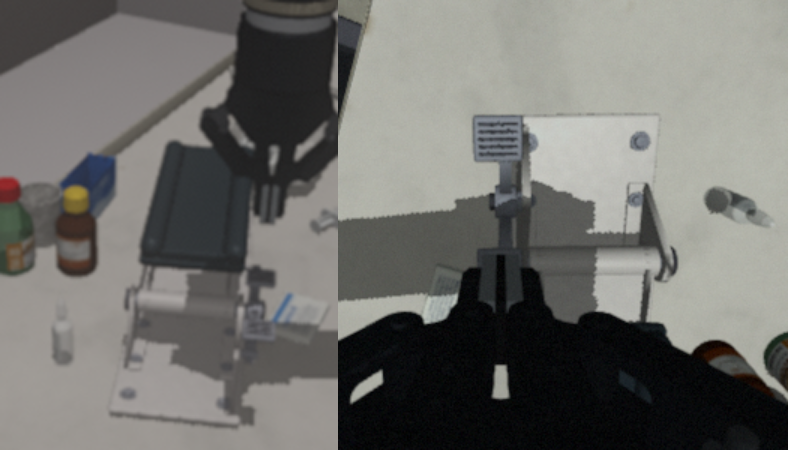

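The pad corner is at crop (172,143), which is where a flat arm should put it (y 138). Both thumb plates are level again, and the bottle, ampoule and gauze pack have not moved. I'm handing in.

```bash
python3 -c "
from workcell import order
print(order.close_job())"
```

```text
the job is handed in; nothing more can be done
None
```

The arm support is flat on its stop with the pawl back in the teeth, and I handed the job in at about 15.5 s of the 61 s allowed.

1. **Freeing the pawl:** I pressed the inner thumb plate about 10 mm. The force dropped to zero and the picture showed the pawl staying out.
2. **Lowering the arm:** I pushed the free end of the pad down along its arc at about 50 mm/s, slowing near the end. The measured push was 3–6 N on the way. It met its stop at a fingertip height of 91.6 mm (92 mm is flat), and I stopped pressing at about 30 N.
3. **Setting the pawl:** I pressed the outer plate until the force dropped away again, then withdrew.

In the last picture the pad was flat, to within the few pixels of the fit, and both thumb plates were level. The bottle, ampoule and gauze pack looked unmoved, and the gripper was clear of everything. I saw the pawl's final position only from its plates; I did not test it by pushing on the arm.

No check failed. The position fit from the cameras disagreed with itself by up to about 5 pixels on hidden base-plate corners, so I corrected by a few millimetres from the wrist camera.

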